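# Turn the laden drip tray so that its spout drains into the sink

### The arm

A 7-joint arm with a two-finger parallel gripper is mounted at the origin on the work surface. World frame = base frame: x ahead of the robot, y to its left, z up, the work surface at z = 0. Lengths are in m, angles in rad, forces in N, time in s.
With the tool pointing down it reaches from about 0.425 to 0.95 m from the base axis. Payload 4.7 kg.
Tool frame: the origin (TCP) lies midway between the tips of the shut fingers; the grasp point (between the pads) lies 19 mm behind it; y points along the fingers, z is the direction in which the jaws open and shut, and the axes are right-handed (so a half turn about y gives the same grasp; the last joint's range is limited). The gripper opens to 85 mm and grips with 20 to 120 N. Pads are 22 mm wide; open, the fingers measure 114 mm over their backs; the gripper's body (76 mm by 85 mm) begins 54 mm behind the grasp point. The pads swing forward as they close: fully open they stand 13 mm farther back than shut.
Start: joints at [-1.144, 0.469, -0.049, 1.532, 0.024, 1.141, -0.082], TCP at [0.297, 0.606, 0.231] pointing down, gripper open.
Joint ranges: [-2.59, 2.59], [-0.33, 1.99], [-1.39, 1.29], [0.1, 2.45], [-1.04, 4.18], [0.21, 1.99], [-2.66, 2.66]. Speed limits (rad/s): [2.57, 2.57, 3.14, 3.14, 3.14, 3.14, 3.14].

### API

Orientations are given as a 3x3 rotation matrix whose columns are the frame's x, y, z axes.
In Python, from rig import env, kinematics, optics, order, spotter, get_time, get_joint_pos, get_dq, get_tau, get_eef_pos, get_orientation, get_force, get_wrist_torque, get_grip_width gives the robot as it stands. Calls block until the motion is done:
- env.movep(position, orientation): joint-space move of the TCP to a pose.
- env.move_straight(position, rotation=None, velocity=0.15, until_force=None): straight line of the TCP; rotation=None keeps the orientation; velocity is the mean speed in m/s. With until_force (N) it stops when the force on the tool has changed by that much, and returns True; else False.
- env.move_j(angles): joint-space move.
- env.open_gripper() and env.grasp(force=None): open the fingers fully, or close them until they stop; force is the grip in N (None keeps the last).
- env.sleep(seconds).
- kinematics.ik(position, orientation): joint angles nearest the present ones, or None.
- optics.read_camera(name): name is "scene" or "top" or "wrist"; returns a dict with "image" (420x560x3 uint8, blue, green, red), "intrinsics" (3x3 intrinsics, pixels), "dist_coeffs" ([k1, k2, p1, p2, k3] as OpenCV has them; the pictures are not rectified), "R" (3x3) and "t" (3): a world point X has camera coordinates R X + t. Camera axes: x right, y down, z forward; pixel columns grow to the right and rows downward; lengths in m; the calibration is good to about 2 mm. A picture is of the moment at which its call begins. There is no depth.
A pose or a line that the arm cannot do raises env.Unreachable and nothing moves.
- order.close_job(): hands the job in, once; it reports no verdict.
Trained networks look in a picture, given as the dict that the camera call returned (one of the last four; its "shot" number tells which), for a name from the list of things; names that differ only in an ending like _2 or _b are one class to them, and where a whole thing is asked for, a point or a joint stands for the part that bears it (a point fixed in the world has none). Each returns a list of dicts, best first, with "score" (0 to 1); they miss things now and then, are a little off and sometimes report something else, mostly with a low value. They report only what shows in the picture. A call takes as long as a camera call. They do not tell look-alikes from the thing itself.
- spotter.cut_out(thing, picture): "mask" (420x560 bool, what is visible of it) and "pixel" ([column, row] in pixels, amid what is visible of it).
Readings, each from a call of its own:
- get_time(): time.
- get_joint_pos(): joint angles.
- get_dq(): joint speeds.
- get_tau(): joint torques, N m.
- get_eef_pos(): TCP position.
- get_orientation(): TCP orientation.
- get_force(): force on the tool from outside, world axes, zero at the start.
- get_wrist_torque(): the same for the moment, N m.
- get_grip_width(): finger opening in m.
Only numpy, scipy, OpenCV 4.12 (cv2) and the standard library are available. Lean on these libraries where they do the work, as an engineer would, in place of code of your own. Each camera call takes 0.05 s, during which the arm holds its last target.

### The job

The white drip tray with the upturned mug and cup stands the wrong way round under the overshelf: its spout points towards the front of the counter. Without lifting it, gently push the tray round a quarter turn on the drainboard about the corner where the heavy mug stands, keeping that corner about where it is, until the tray's long side lies flush along the steel backguard and its spout reaches out over the sink bowl. Leave the tray flat on the drainboard with mug and cup still upturned in it, and leave the saucers and the soap bottle where they are.

Things in the scene. Friction and masses are not known exactly. Their poses are not given: they have to be found in the camera images.
- sink: fixed steel sink unit, square to the world. Origin: front face of the upright backguard (x), bowl's left edge (y), counter level (z); x points away from the robot, y to its left. Flat drainboard, top at z 6 mm, y 0 to 620, x -400 to 0. Backguard 92 mm tall, y -550 to 620. A tap 225 mm tall stands right of the work at (-35, -200), its spout reaching forward to x -210.
- bowl_mid (a point): middle of the sink bowl's opening, level with the drainboard; the opening is 260 mm along x and 340 mm along y (its left edge at sink y = 0), 150 mm deep.
- shelf_edge (a point): middle of the front tube of the fixed overshelf of steel tubes over the drainboard: undersides at z about 300 mm, from here 200 mm back in x (sink x -150 to 60), sink y 10 to 600; the uprights stand behind the backguard, struts above z 220 mm and behind sink x -35. An upright tool cannot reach in under it; one leaning back towards the robot can.
- tray: loose white plastic open box on 6 mm feet (three hard glides, one rubber foot), 180 mm long (own x), 130 wide (own y), 55 tall, walls 4 mm; laden about 0.75 kg. Origin: centre of the feet's underside. Spout at the middle of the -x end. Starts with own x roughly away from the robot; must turn 90 degrees anticlockwise seen from above, own x to the robot's left, the side at own y = -65 against the backguard.
- tray_foot (a point): centre of the sole of the tray's rubber foot, 22 mm across, in the corner by the heavy mug: own x 72, y -48 mm; axes as the tray's. The weight and the rubber make the tray turn about this foot when its long side at own y = +65 is pushed squarely near the spout end; 2 to 4 N turn it, up to about 12 N slide it.
- tray_heel (a point): lower corner of the tray by that foot: own x 90, y -65 mm, 6 mm up; it starts within about 45 mm of the backguard.
- tray_toe (a point): corner of the tray at the spout end of the same long side: own x = -90, y = -65 mm, 6 mm up. At the end it and tray_heel both lie at the backguard.
- spout_tip (a point): end of the floor of the tray's spout: own x -135, y 0 mm, 11 mm up. The spout is 44 mm wide, sticks out 45 mm and lies 7 to 26 mm above the board.
- mug: heavy white stoneware mug, upturned in the tray in the tray_heel corner (own tray x about 46, y about -21 mm), 75 mm across, 92 mm tall, about 0.55 kg; a handle sticks out 65 mm from its axis along its own y. Origin: centre of its lower rim, z up.
- cup: light dark-blue tapered cup, upturned in the tray near the spout end, 68 mm across below, 52 mm above, 78 mm tall, 40 g. Origin: centre of its lower rim, z up.
- soap: bystander: white soap bottle, 64 mm across, 170 mm tall, standing on the drainboard to the left of the tray. Origin: centre of its foot.
- plates: bystander: stack of white saucers, 130 mm across, 41 mm tall, on the left of the drainboard. Origin: centre of its foot.
Mind the look-alikes: they are no part of the job. Leave any orange look-alike of the mug alone. Several things have the shape of the cup; the one meant has the colours described above.

How it is judged:
On the way, in this order (a step that is already met when the one before it is completed fails the run):
1. the tray has been swung half-way round, its laden corner still about where it was (angle between the x axis of tray and the y axis of sink, either way round below 0.8 rad and distance of tray_foot from where it was at the start of the episode below 0.05 m), for 0.1 s.
2. the tray lies along the backguard with its spout towards the bowl (x of each of tray_heel, tray_toe in the frame of sink above -0.007 m), for 0.1 s.
At the end, for the whole second after the job is handed in: tray_heel and tray_toe within 7 mm of the backguard; spout tip 6 mm or more out over the bowl, the tray's own end overhanging it by 15 mm at most; tray flat on the drainboard (2 degrees), mug and cup upturned in it (6 degrees), all at rest (all of step 2 and y of spout_tip in the frame of sink below -0.006 m and y of tray_toe in the frame of sink above -0.015 m and angle between tray's own z axis and vertical below 0.035 rad and height (world z) of tray between 0.002 and 0.012 m and angle between each of mug, cup's own z axis and vertical below 0.1 rad and height (world z) of each of mug, cup below 0.022 m and horizontal distance between each of mug, cup and tray below 0.09 m and linear speed of each of tray, mug, cup below 0.01 m/s); the robot touches nothing.
It fails at once if the rubber foot in the laden corner strays more than 60 mm from where it stood (distance of tray_foot from where it was at the start of the episode above 0.06 m).
It fails at once if the tray is lifted (15 mm) or tipped (10 degrees) (height (world z) of tray above 0.021 m or angle between tray's own z axis and vertical above 0.17 rad).
It fails at once if the mug or the cup is tipped over (20 degrees) (angle between any of mug, cup's own z axis and vertical above 0.35 rad).
It fails at once if the tray is shoved with more than 40 N (contact force between the arm and tray above 40 N).
It fails at once if the soap bottle or the saucers are moved by more than 20 mm (distance of any of soap, plates from where it was at the start of the episode above 0.02 m).
It also fails if it takes over 54 s, if anything falls off the work surface, if the arm or the gripper's body presses on something with over 40 N, if the wrist force passes 120 N, or if a joint passes its speed limit or range.

## Working session

There is one attempt and no reset: what is moved stays moved. The work goes in short steps, each a Python script; the robot and the scene stay as the last script left them, time stands still between calls to the robot, and variables do not carry over. Pictures are saved under pics/ and viewed, and the job is handed in when it is done.

```bash
ls; mkdir -p pics; cat > h.py <<'E'
import numpy as np, cv2
from rig import *
def shot(n,fn=None):
    p=optics.read_camera(n)
    if fn: cv2.imwrite('pics/'+fn,p['image'])
    return p
def ray(p,uv):
    K=np.array(p['intrinsics'],float);d=np.array(p['dist_coeffs'],float)
    R=np.array(p['R']);t=np.array(p['t']).ravel()
    u=cv2.undistortPoints(np.array(uv,float).reshape(-1,1,2),K,d).reshape(-1,2)
    dirs=np.c_[u,np.ones(len(u))]@R
    return -R.T@t,dirs
def onz(p,uv,z):
    o,d=ray(p,uv); s=(z-o[2])/d[:,2]; return o+d*s[:,None]
def proj(p,X):
    R=np.array(p['R']);t=np.array(p['t'],float).ravel()
    q,_=cv2.projectPoints(np.array(X,float).reshape(-1,1,3),cv2.Rodrigues(R)[0],t,np.array(p['intrinsics'],float),np.array(p['dist_coeffs'],float))
    return q.reshape(-1,2)
E
python3 - <<'E'
from h import *
print(get_time())
P={}
for n in ['scene','top','wrist']:
    p=shot(n,n+'0.png'); 
    print(n,np.round(-np.array(p['R']).T@np.array(p['t']).ravel(),3),np.round(np.array(p['R'])[2],2),p['intrinsics'][0][0])
    P[n]=p
for n in ['scene','top']:
    for t in ['tray','mug','cup','soap','plates','sink']:
        for r in spotter.cut_out(t,P[n]): print(n,t,round(r['score'],2),np.round(r['pixel']),r['mask'].sum())
E
```

```text
pics
0.0
scene [ 1.489 -0.217  1.071] [-0.72  0.23 -0.65] 415.0751946598618
top [0.42  0.108 1.594] [ 0.05 -0.   -1.  ] 546.966773930523
wrist [0.232 0.637 0.373] [ 0.25 -0.13 -0.96] 357.3403497455048
scene tray 0.56 [282. 264.] 907
scene tray 0.24 [360. 250.] 590
scene mug 0.88 [305. 191.] 365
scene mug 0.6 [299. 272.] 577
scene cup 0.84 [414. 235.] 410
scene cup 0.57 [293. 255.] 256
scene cup 0.45 [284. 265.] 954
scene soap 0.82 [359. 249.] 663
scene plates 0.67 [349. 220.] 623
top tray 0.71 [289. 177.] 2094
top mug 0.83 [294. 153.] 556
top mug 0.72 [226. 301.] 690
top cup 0.74 [284. 179.] 428
top cup 0.56 [121. 173.] 477
top soap 0.88 [204. 163.] 377
top plates 0.93 [193. 217.] 1716
top plates 0.24 [205. 163.] 349
top sink 0.68 [363. 178.] 68867
```

View pics/scene0.png

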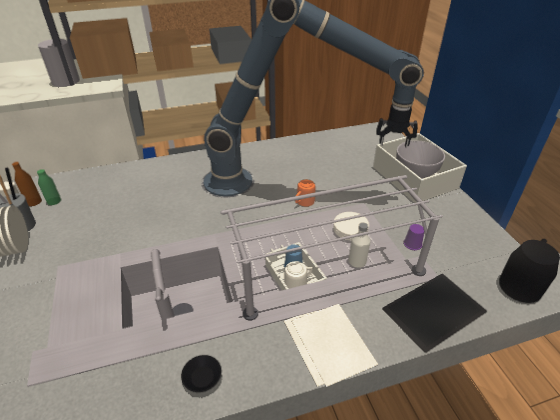

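View pics/top0.png

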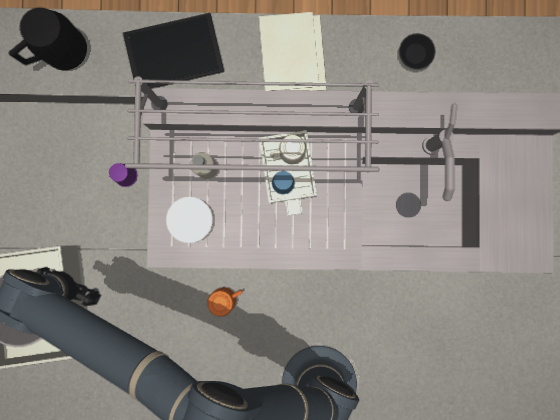

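View pics/wrist0.png

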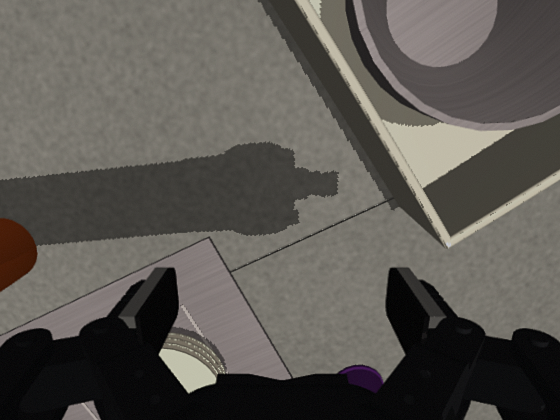

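```bash
python3 - <<'E'
import cv2
a=cv2.imread('pics/top0.png')[100:340,170:400]
cv2.imwrite('pics/top0c.png',cv2.resize(a,None,fx=2.5,fy=2.5,interpolation=cv2.INTER_CUBIC))
a=cv2.imread('pics/scene0.png')[160:330,200:420]
cv2.imwrite('pics/scene0c.png',cv2.resize(a,None,fx=3.4,fy=3.4,interpolation=cv2.INTER_CUBIC))
E
```

```text
(no output)
```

View pics/top0c.png

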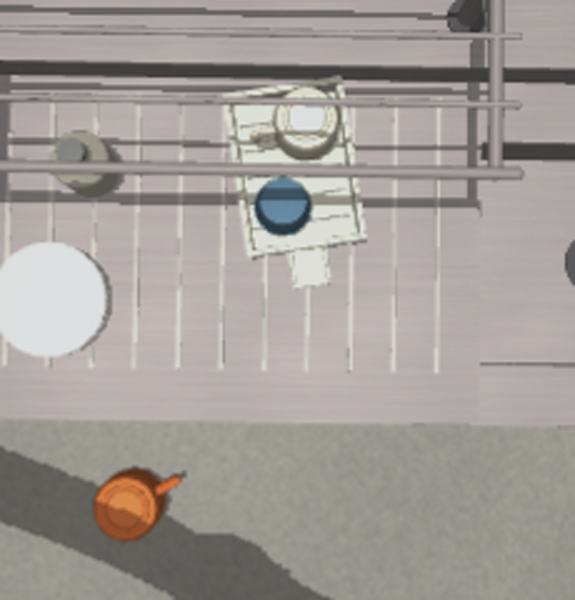

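View pics/scene0c.png

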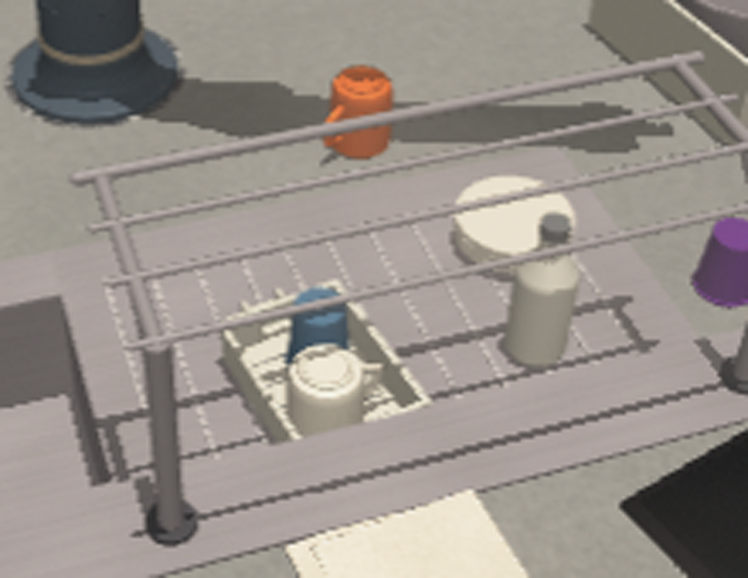

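The top view shows the tray at about (289,177), with its spout towards the robot at (293,207). The soap is at (204,163) and the saucers at (190,218).

Look-alikes:
- **Mug:** the white one at (292,150) or the orange one at (221,301). I choose the white one in the tray.
- **Cup:** the dark-blue one at (283,181) or the purple one at (121,173). I choose the blue one in the tray.

Both crops confirm these choices.

```bash
python3 - <<'E'
from h import *
p=shot('top')
im=p['image']
f=lambda n,uv,z: print(n,np.round(onz(p,uv,z),4).tolist())
f('tray rim TL TR BL BR',[(260,138),(306.4,131.2),(270,202.8),(316.4,196.4)],.061)
f('spout end',[(287+0,215.5),(302,213)],.02)
f('board FL, front, L',[(148,267),(300,269),(148,200)],.006)
f('bowl L edge / front / R',[(362,200),(420,246),(463,200),(420,158)],.006)
f('soap',[(204,163)],.1); f('plates',[(190,218)],.047)
f('tube',[(126,167),(378,170)],.31)
a=cv2.resize(im[85:260,340:540],None,fx=4,fy=4,interpolation=cv2.INTER_CUBIC); a=a[:600]
cv2.imwrite('pics/sinkc.png',a[:,:800])
s=shot('scene')['image']
cv2.imwrite('pics/sinkc2.png',cv2.resize(s[230:380,30:260],None,fx=3.4,fy=3.4,interpolation=cv2.INTER_CUBIC))
E
```

```text
tray rim TL TR BL BR [[0.694, 0.177, 0.061], [0.7152, 0.0463, 0.061], [0.5113, 0.1461, 0.061], [0.5311, 0.016, 0.061]]
spout end [[0.4778, 0.0976, 0.02], [0.4856, 0.0545, 0.02]]
board FL, front, L [[0.3243, 0.4962, 0.006], [0.324, 0.0578, 0.006], [0.5178, 0.5012, 0.006]]
bowl L edge / front / R [[0.5265, -0.12, 0.006], [0.3953, -0.2885, 0.006], [0.5304, -0.4124, 0.006], [0.6514, -0.2878, 0.006]]
soap [[0.6157, 0.3276, 0.1]]
plates [[0.466, 0.3717, 0.047]]
tube [[0.5759, 0.4791, 0.31], [0.5774, -0.1135, 0.31]]
```

View pics/sinkc.png

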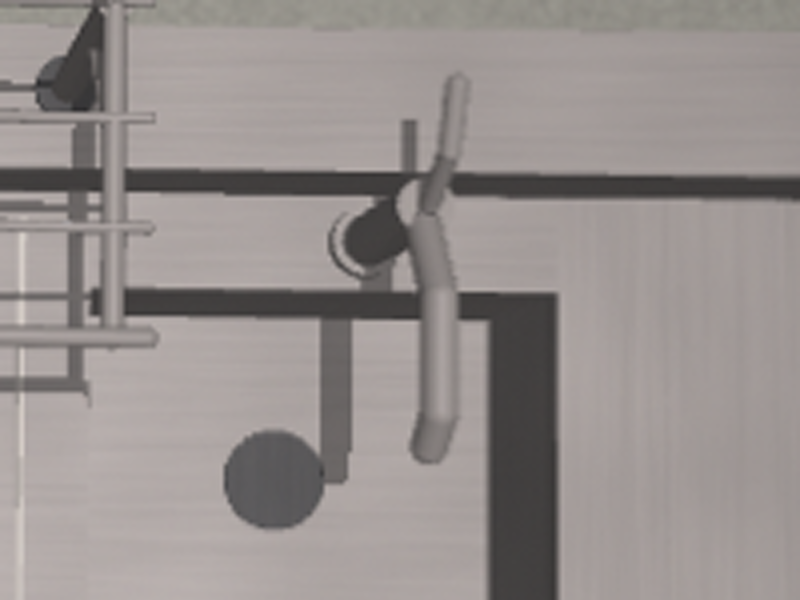

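View pics/sinkc2.png

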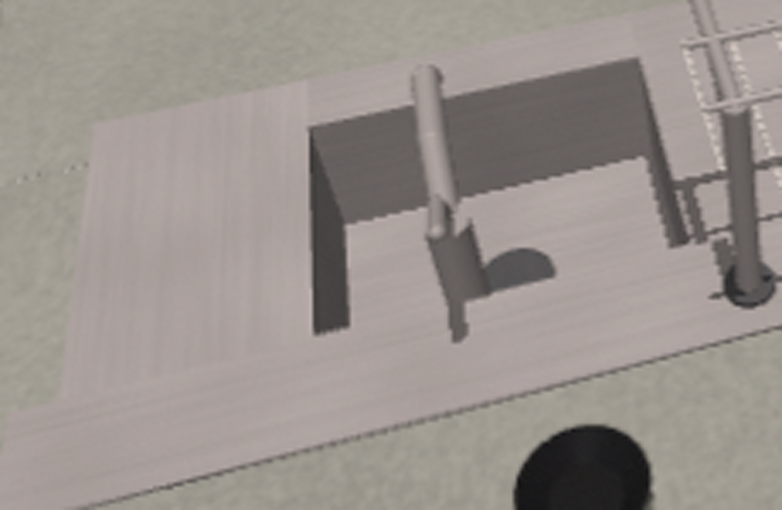

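```bash
cat >> h.py <<'E'
def T(c,yaw,pts):
    pts=np.array(pts,float);R=np.array([[np.cos(yaw),-np.sin(yaw)],[np.sin(yaw),np.cos(yaw)]])
    return np.c_[pts[:,:2]@R.T+np.array(c),pts[:,2]+.006]
RIM=np.array([[90,65,55],[90,-65,55],[-90,-65,55],[-90,65,55]])/1000
SP=np.array([[-90,22,20],[-135,22,20],[-135,-22,20],[-90,-22,20]])/1000
def overlay(p,c,yaw,box,k,fn,x0=None):
    u0,v0,u1,v1=box
    a=cv2.resize(p['image'][v0:v1,u0:u1],None,fx=k,fy=k,interpolation=cv2.INTER_CUBIC)
    def pl(X,col,closed=True):
        q=((proj(p,X)-[u0,v0]+.5)*k).astype(np.int32); cv2.polylines(a,[q.reshape(-1,1,2)],closed,col,1)
    pl(T(c,yaw,RIM),(0,0,255));pl(T(c,yaw,SP),(255,0,0))
    pl(T(c,yaw,[[.072+.011*np.cos(s),-.048+.011*np.sin(s),0] for s in np.linspace(0,6.28,20)]),(0,160,0))
    if x0:
        for z,col in ((.006,(255,0,255)),(.092,(0,255,255)),(.098,(0,128,255))): pl([[x0,.5,z],[x0,-.6,z]],col,False)
        pl([[x0-.3,-.12,.006],[x0,-.12,.006]],(255,0,255),False)
    cv2.imwrite('pics/'+fn,a)
E
python3 - <<'E'
from h import *
from scipy.optimize import least_squares
p=shot('top')
uv=np.array([(260,138),(306.4,131.2),(270,202.8),(316.4,196.4)])
r=least_squares(lambda q:(proj(p,T(q[:2],q[2],RIM[[0,1,3,2]]))-uv).ravel(),[.614,.096,.164])
print(r.x,np.round(r.fun,1))
overlay(p,r.x[:2],r.x[2],(240,110,400,240),5,'ov0.png',.724)
for n,px,z in(('cup',(283,181),.088),('mug',(292,150),.1)):print(n,onz(p,[px],z))
E
```

```text
[0.61288371 0.0963509  0.16226547] [ 0.7  1.  -0.2  1.   0.1 -0.8 -0.6 -1.2]
cup [[0.57055031 0.11039549 0.088     ]]
mug [[0.65513553 0.08682598 0.1       ]]
```

View pics/ov0.png

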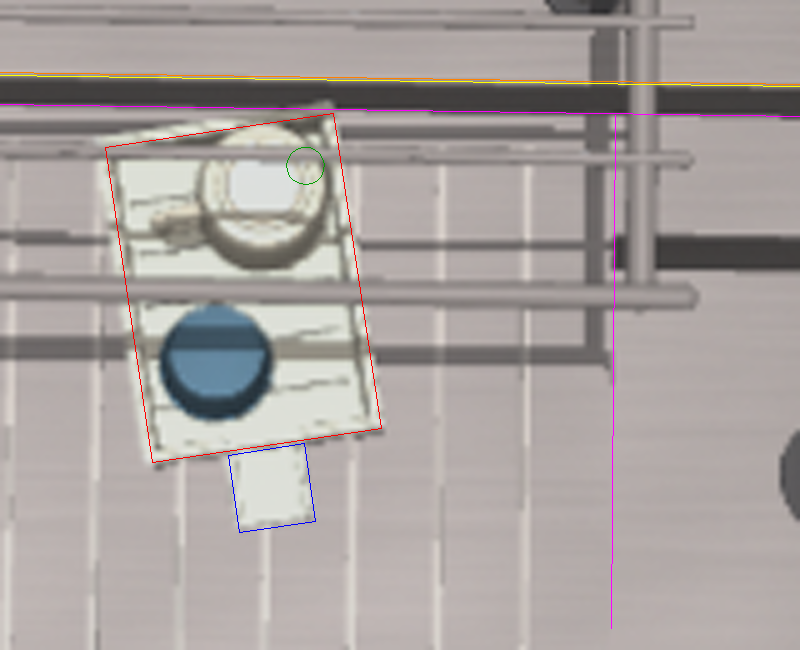

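```bash
cat >> h.py <<'E'
def ori(t,a,flip=0):
    # t lean from vertical, a heading (pointing direction azimuth, world), tool y = pointing dir
    d=np.array([np.sin(t)*np.cos(a),np.sin(t)*np.sin(a),-np.cos(t)])
    h=np.array([-np.sin(a),np.cos(a),0.])  # horizontal
    z=[h,-h,np.cross(d,h),-np.cross(d,h)][flip]
    return np.c_[np.cross(d,z),d,z]
def rot(y): return np.array([[np.cos(y),-np.sin(y)],[np.sin(y),np.cos(y)]])
F=np.array([.693,.061])
E
python3 - <<'E'
from h import *
print(np.round(get_orientation(),2).tolist(), get_joint_pos())
for t in (35,45,55):
  for fl in range(4):
    for aoff in (0,20,40):
      out=[]
      for yaw in (9.3,30,50,70,90):
        y=np.radians(yaw); 
        c=F+rot(y)@np.array([-.144,.113+.012])
        push=yaw-90
        a=np.radians(push*(1-aoff/60))
        q=kinematics.ik([*c,.038],ori(np.radians(t),a,fl))
        out.append(None if q is None else np.round(q,2).tolist())
      print(t,fl,aoff,[o is not None for o in out]); 
      if all(out): print(out[0],out[2],out[-1])
E
```

```text
[[0.9, 0.0, 0.44], [-0.44, 0.0, 0.9], [-0.0, -1.0, 0.0]] [-1.14391342  0.46859088 -0.04861991  1.53251072  0.02413215  1.14098323
 -0.08229376]
35 0 0 [True, True, True, True, True]
[-0.98, 0.71, 0.44, 1.91, 0.35, 0.88, -0.69] [-1.01, 0.57, 0.67, 2.39, 1.42, 0.21, -0.99] [0.89, 0.7, -0.98, 2.31, 2.13, 0.52, -0.24]
35 0 20 [True, True, True, True, True]
[-1.02, 0.62, 0.42, 2.1, 0.69, 0.61, -0.63] [-0.64, 0.46, 0.26, 2.44, 1.95, 0.38, -1.23] [0.89, 0.7, -0.98, 2.31, 2.13, 0.52, -0.24]
35 0 40 [True, True, False, False, True]
35 1 0 [True, True, True, True, True]
[-0.47, 0.68, -0.25, 1.87, 0.77, 1.11, 2.08] [-0.35, 0.47, -0.14, 2.35, 1.5, 0.62, 2.14] [0.61, 0.55, -0.6, 2.32, 2.48, 0.34, 2.44]
35 1 20 [True, True, True, True, True]
[-0.48, 0.6, -0.27, 2.06, 1.06, 0.91, 2.2] [-0.31, 0.45, -0.13, 2.42, 1.83, 0.54, 2.08] [0.61, 0.55, -0.6, 2.32, 2.48, 0.34, 2.44]
35 1 40 [True, True, False, False, True]
35 2 0 [True, True, True, True, True]
[-1.11, 0.76, 0.65, 1.91, 0.17, 0.84, -2.1] [0.44, 0.84, -1.18, 2.31, 1.63, 1.31, -2.5] [0.89, 0.7, -0.98, 2.31, 2.13, 0.52, -1.81]
35 2 20 [True, True,
[... 860 characters left out ...]
 [True, False, False, False, True]
45 2 40 [True, False, False, False, True]
45 3 0 [True, True, True, False, True]
45 3 20 [True, True, False, False, True]
45 3 40 [True, False, False, False, True]
55 0 0 [True, True, True, False, False]
55 0 20 [True, True, False, False, False]
55 0 40 [True, False, False, False, False]
55 1 0 [True, True, True, False, False]
55 1 20 [True, True, False, False, False]
55 1 40 [True, False, False, False, False]
55 2 0 [True, True, False, False, False]
55 2 20 [True, False, False, False, False]
55 2 40 [True, False, False, False, False]
55 3 0 [True, True, True, False, False]
55 3 20 [True, True, False, False, False]
55 3 40 [True, False, False, False, False]
```

```bash
cat >> h.py <<'E'
LEAN=np.radians(28)
def pose(yaw_deg,off,lon=-.144,z=.038,F=F,k=2/3,lean=None,fl=3):
    y=np.radians(yaw_deg); c=F+rot(y)@np.array([lon,.113+off])
    return np.array([*c,z]),ori(LEAN if lean is None else lean,np.radians((yaw_deg-90)*k),fl)
E
python3 - <<'E'
from h import *
env.grasp(20)
p,R=pose(9.3,.05)
print(p)
for yaw in range(9,95,5):
    q=kinematics.ik(*pose(yaw,.012)); print(yaw,None if q is None else np.round(q,2).tolist())
up=p+[0,0,.16]; 
env.movep(up,R); print(get_time(),get_joint_pos().round(2))
env.move_straight(p,R,velocity=.12)
print(get_time(),get_joint_pos().round(2),get_eef_pos(),get_force(),get_grip_width())
s=shot('scene','s1.png');shot('top','t1.png')
E
```

```text
[0.52455135 0.19858653 0.038     ]
9 [-0.71, 0.55, 0.09, 2.07, 0.76, 0.68, 0.93]
14 [-0.7, 0.53, 0.1, 2.12, 0.81, 0.62, 0.94]
19 [-0.7, 0.5, 0.11, 2.17, 0.87, 0.57, 0.95]
24 [-0.69, 0.48, 0.13, 2.22, 0.94, 0.52, 0.95]
29 [-0.68, 0.47, 0.16, 2.26, 1.02, 0.46, 0.95]
34 [-0.67, 0.45, 0.19, 2.3, 1.11, 0.41, 0.95]
39 [-0.65, 0.44, 0.22, 2.33, 1.22, 0.35, 0.93]
44 [-0.64, 0.43, 0.26, 2.36, 1.35, 0.29, 0.89]
49 [-0.6, 0.43, 0.28, 2.38, 1.52, 0.24, 0.82]
54 [0.21, 0.48, -0.62, 2.35, 1.62, 0.58, 0.92]
59 [0.42, 0.54, -0.8, 2.35, 1.68, 0.64, 1.01]
64 [0.48, 0.54, -0.8, 2.35, 1.72, 0.59, 1.07]
69 [0.54, 0.54, -0.8, 2.34, 1.76, 0.54, 1.15]
74 [0.59, 0.55, -0.8, 2.33, 1.79, 0.49, 1.24]
79 [0.29, 0.45, -0.36, 2.32, 2.01, 0.23, 1.05]
84 [0.69, 0.57, -0.79, 2.28, 1.79, 0.4, 1.45]
89 [0.57, 0.52, -0.59, 2.26, 1.83, 0.24, 1.47]
94 [0.76, 0.61, -0.79, 2.21, 1.68, 0.31, 1.76]
3.35 [-0.68  0.33 -0.03  1.93  0.6   1.01  1.15]
4.8333 [-0.72  0.56  0.03  2.03  0.75  0.73  0.89] [0.52500091 0.19888366 0.03869891] [ 0.5528653  -0.10765304 -0.81135623] -3.859781973481621e-06
```

View pics/s1.png

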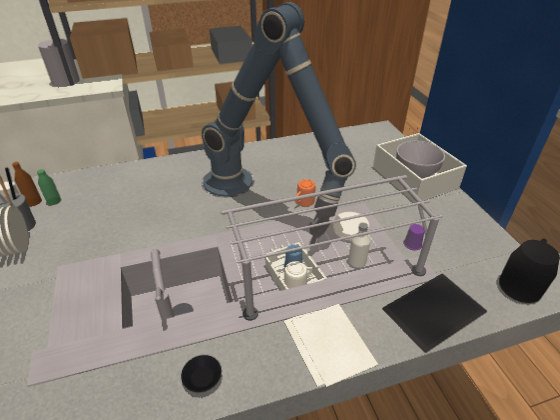

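View pics/t1.png

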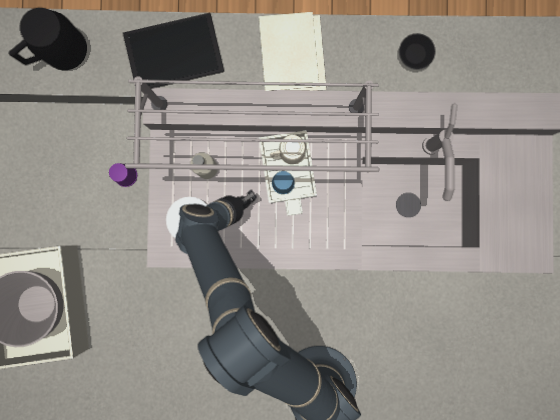

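```bash
python3 - <<'E'
from h import *
f0=get_force()
p,R=pose(9.3,.005)
print(env.move_straight(p,R,velocity=.04,until_force=1.5),get_eef_pos(),get_force()-f0,get_time())
e=get_eef_pos()[:2]; l=rot(np.radians(9.3)).T@(e-F); print('contact off',l[1]-.113,l)
off=l[1]-.113
for yaw in range(14,41,5):
    try: r=env.move_straight(*pose(yaw,off),velocity=.04,until_force=15)
    except env.Unreachable as x: print('unreach',yaw,x); break
    print(yaw,r,np.round(get_force()-f0,1),np.round(get_eef_pos(),3),get_time())
    if r: break
shot('top','t2.png')
s=shot('scene'); cv2.imwrite('pics/s2.png',cv2.resize(s['image'][160:330,200:420],None,fx=3.4,fy=3.4))
print(get_joint_pos().round(2))
E
```

```text
True [0.53069318 0.1576831  0.03759611] [ 0.8733206  -0.12891719 -0.4244279 ] 5.875
contact off 0.008641670949160907 [-0.14454906  0.12164167]
14 False [1.1 0.  0.5] [0.524 0.144 0.038] 6.4083
19 False [ 0.7  0.  -0.3] [0.517 0.129 0.038] 6.9667
24 False [ 1.5 -0.1  0.6] [0.512 0.113 0.038] 7.525
29 False [ 0.4 -0.5 -0.3] [0.508 0.097 0.038] 8.0833
34 False [0.1 0.6 0.6] [0.506 0.081 0.038] 8.6417
39 False [ 0.8  0.3 -0.1] [0.505 0.065 0.038] 9.2
[-0.61  0.44  0.18  2.33  1.23  0.36  0.92]
```

View pics/s2.png

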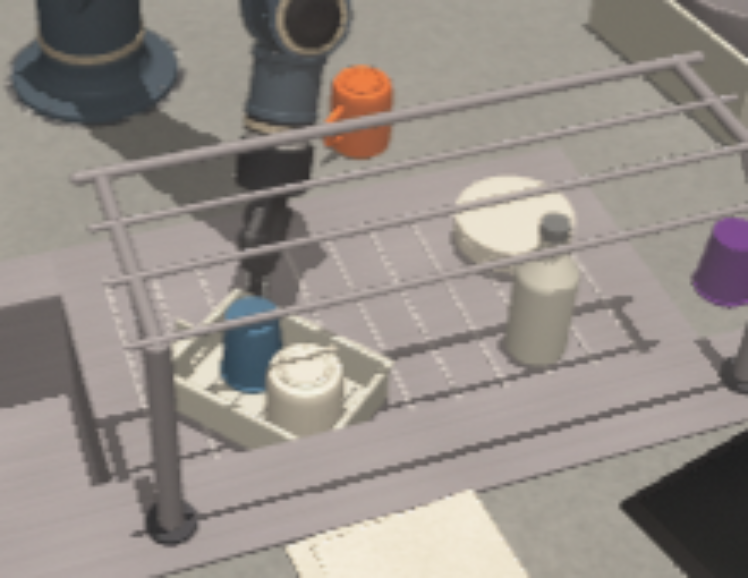

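View pics/t2.png

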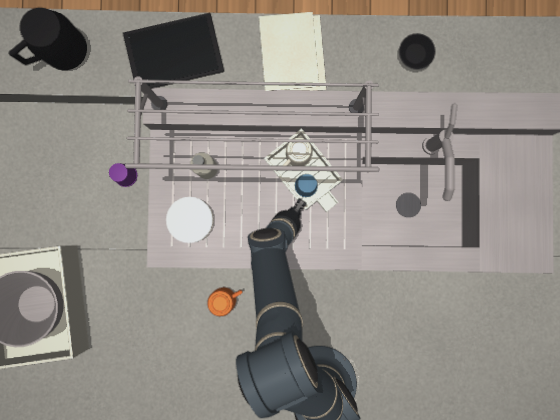

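It is turning well, with the foot staying put. I'll compare against a pivot model before continuing.

```bash
python3 - <<'E'
from h import *
p=shot('top')
y=np.radians(39); c=F-rot(y)@[.072,-.048]
overlay(p,c,y,(240,110,400,240),5,'ov2.png',.724)
E
```

```text
(no output)
```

View pics/ov2.png

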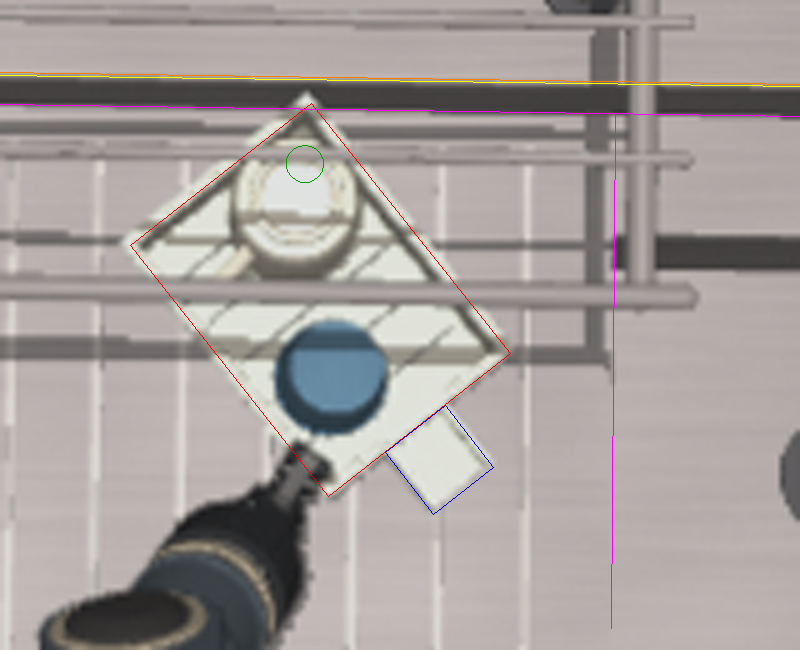

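The model matches to within about 3 mm: foot near pixel (301,143), tray at about 39°. Next I push on.

```bash
python3 - <<'E'
from h import *
f0=np.zeros(3)
off=.0086
for yaw in range(44,91,5):
    ok=False
    for k,ln in ((2/3,28),(2/3,22),(1,25),(1/3,22),(2/3,16),(1,16)):
        try: r=env.move_straight(*pose(yaw,off,k=k,lean=np.radians(ln)),velocity=.045,until_force=15); ok=True; break
        except env.Unreachable as x: pass
    if not ok: print('unreach',yaw); break
    print(yaw,k,ln,r,np.round(get_force()-f0,1),np.round(get_eef_pos(),3),get_time(),get_joint_pos().round(2))
    if r: break
p=shot('top')
y=np.radians(yaw); c=F-rot(y)@[.072,-.048]
overlay(p,c,y,(240,110,400,240),5,'ov3.png',.724)
s=shot('scene'); cv2.imwrite('pics/s3.png',cv2.resize(s['image'][160:330,200:420],None,fx=3.4,fy=3.4))
E
```

```text
44 0.6666666666666666 28 False [-0.3 -0.2  0. ] [0.505 0.049 0.038] 9.8667 [-0.59  0.43  0.22  2.35  1.36  0.31  0.89]
49 0.6666666666666666 28 False [-0.1 -0.1  0.3] [0.507 0.032 0.038] 10.3833 [-0.55  0.42  0.22  2.37  1.52  0.27  0.84]
54 0.6666666666666666 28 False [-0.  -0.  -0.7] [0.51  0.016 0.038] 10.9 [-0.45  0.42  0.18  2.38  1.69  0.24  0.78]
59 0.6666666666666666 28 False [ 0.7  1.1 -0.1] [0.515 0.    0.038] 11.4167 [-0.34  0.41  0.11  2.39  1.84  0.23  0.74]
64 0.6666666666666666 28 False [0.5 0.2 0.3] [ 0.521 -0.015  0.038] 11.9333 [-0.2   0.41  0.03  2.38  1.96  0.23  0.74]
69 0.6666666666666666 28 False [0.1 0.  0.3] [ 0.528 -0.03   0.038] 12.45 [-0.06  0.41 -0.07  2.37  2.04  0.22  0.78]
74 0.6666666666666666 28 False [1.2 0.6 0.4] [ 0.536 -0.044  0.038] 12.9667 [ 0.1   0.43 -0.19  2.35  2.07  0.22  0.87]
79 0.6666666666666666 28 False [-0.3 -0.1 -0.2] [ 0.546 -0.057  0.038] 13.4833 [ 0.26  0.45 -0.31  2.32  2.04  0.22  1.02]
84 0.6666666666666666 28 False [ 0.3 -0.2  0.7] [ 0.557 -0.069  0.038] 14.0 [ 0.4   0.48 -0.43  2.29  1.96  0.21  1.22]
89 0.6666666666666666 28 False [ 0.7 -0.6  0.6] [ 0.569 -0.08   0.038] 14.5167 [ 0.53  0.51 -0.54  2.25  1.85  0.21  1.44]
```

View pics/ov3.png

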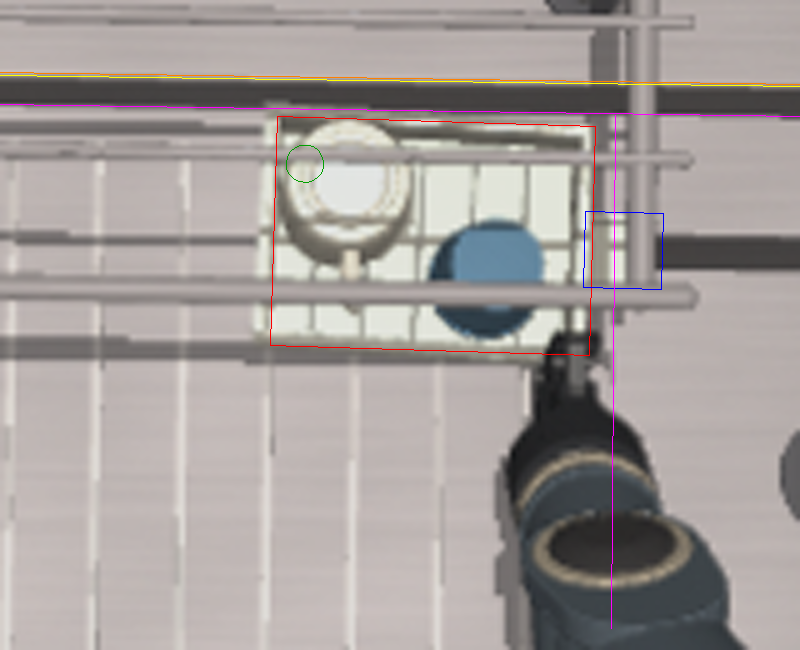

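View pics/s3.png

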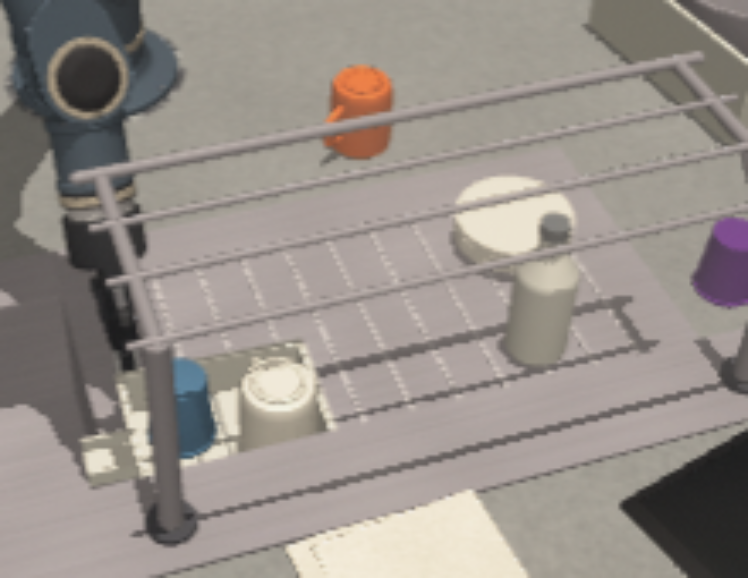

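The tray is about square now (yaw roughly 88°), with a gap of about 10 mm to the backguard. The saucers, the soap and the orange mug haven't moved. Next I seat the toe, then push near the heavy corner.

```bash
python3 - <<'E'
from h import *
e=get_eef_pos();R=get_orientation()
print('push toe',env.move_straight(e+[.022,0,0],None,velocity=.03,until_force=7),get_eef_pos().round(4),get_force().round(1),get_time())
# back off
e=get_eef_pos()
env.move_straight(e+[-.035,0.01,0],None,velocity=.1)
p=shot('top');
a=cv2.resize(p['image'][110:240,240:400],None,fx=5,fy=5,interpolation=cv2.INTER_CUBIC);cv2.imwrite('pics/t4.png',a)
print(get_joint_pos().round(2))
for y in (-.06,-.02,.02,.05,.07):
    for az in (0,-15,15):
      q=kinematics.ik([.575,y,.038],ori(np.radians(28),np.radians(az),3)); print(y,az,None if q is None else np.round(q,2).tolist())
E
```

```text
push toe True [ 0.5862 -0.0811  0.0369] [-0.8 -0.  -0.9] 15.225
[ 0.58  0.52 -0.62  2.28  1.87  0.26  1.41]
-0.06 0 [0.52, 0.53, -0.59, 2.24, 1.79, 0.26, 1.48]
-0.06 -15 [0.46, 0.54, -0.62, 2.24, 1.69, 0.43, 1.28]
-0.06 15 [0.76, 0.61, -0.79, 2.21, 1.54, 0.22, 2.08]
-0.02 0 [0.46, 0.53, -0.62, 2.25, 1.78, 0.31, 1.42]
-0.02 -15 [0.4, 0.55, -0.66, 2.24, 1.66, 0.5, 1.23]
-0.02 15 [0.67, 0.6, -0.78, 2.22, 1.65, 0.25, 1.89]
0.02 0 [0.39, 0.54, -0.66, 2.25, 1.75, 0.38, 1.37]
0.02 -15 [0.34, 0.57, -0.7, 2.23, 1.62, 0.56, 1.19]
0.02 15 [0.49, 0.55, -0.67, 2.24, 1.75, 0.22, 1.68]
0.05 0 [0.35, 0.56, -0.69, 2.24, 1.72, 0.43, 1.35]
0.05 -15 [0.3, 0.58, -0.73, 2.22, 1.6, 0.61, 1.17]
0.05 15 [0.4, 0.55, -0.65, 2.24, 1.77, 0.24, 1.6]
0.07 0 [0.31, 0.56, -0.7, 2.23, 1.7, 0.46, 1.33]
0.07 -15 [0.27, 0.59, -0.75, 2.21, 1.58, 0.64, 1.15]
0.07 15 [0.36, 0.55, -0.64, 2.23, 1.76, 0.26, 1.56]
```

View pics/t4.png

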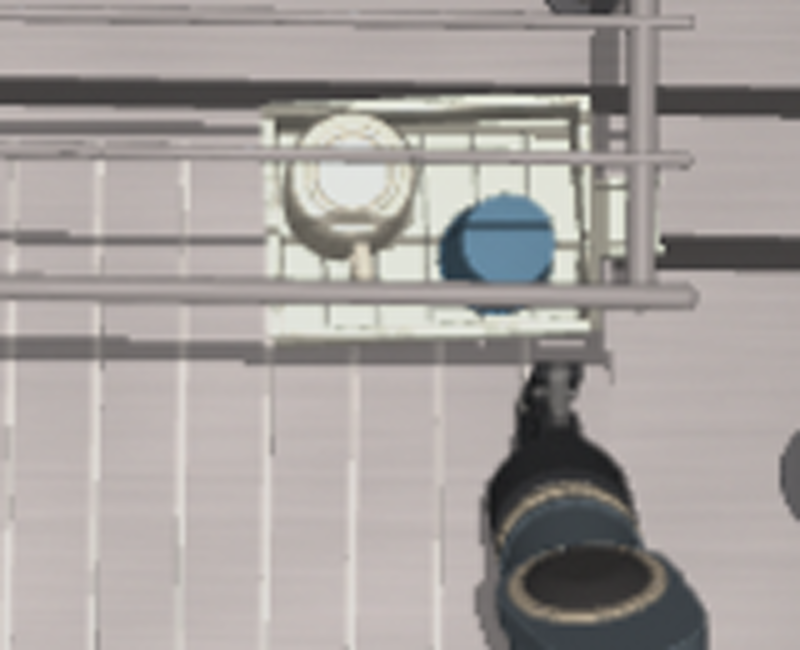

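```bash
python3 - <<'E'
from h import *
R=ori(np.radians(28),0,3)
e=get_eef_pos(); print(e)
env.move_straight([.535,-.05,.038],None,velocity=.12)
env.move_straight([.535,.058,.038],R,velocity=.12)
f0=get_force()
print('heel',env.move_straight([.594,.058,.038],None,velocity=.025,until_force=18),get_eef_pos().round(4),(get_force()-f0).round(1),get_time())
p=shot('top')
a=cv2.resize(p['image'][110:240,240:400],None,fx=5,fy=5,interpolation=cv2.INTER_CUBIC);cv2.imwrite('pics/t5.png',a)
s=shot('scene'); cv2.imwrite('pics/s5.png',cv2.resize(s['image'][210:330,200:340],None,fx=5,fy=5))
E
```

```text
[ 0.55243793 -0.07141308  0.03734625]
heel True [0.5874 0.0601 0.0362] [-0.2  0.5 -0.6] 19.2583
```

View pics/t5.png

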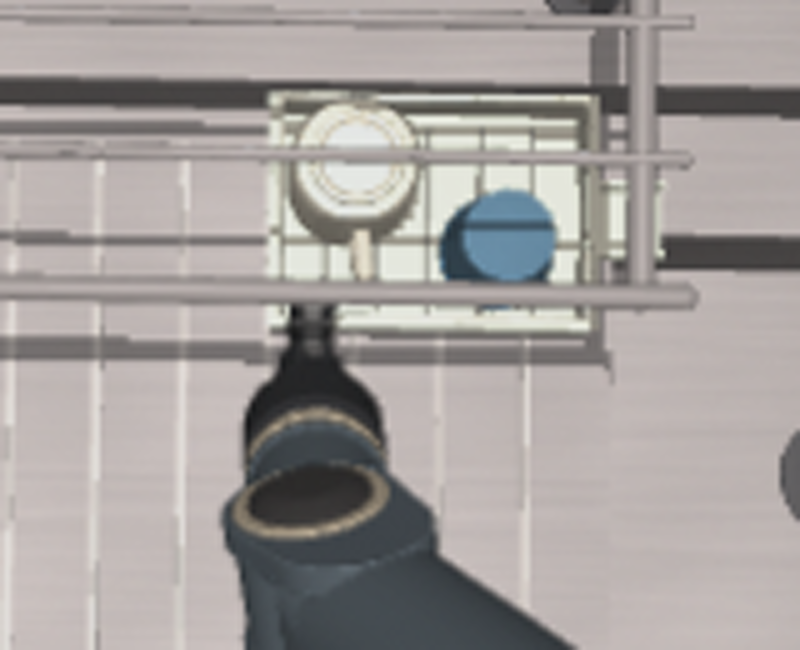

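View pics/s5.png

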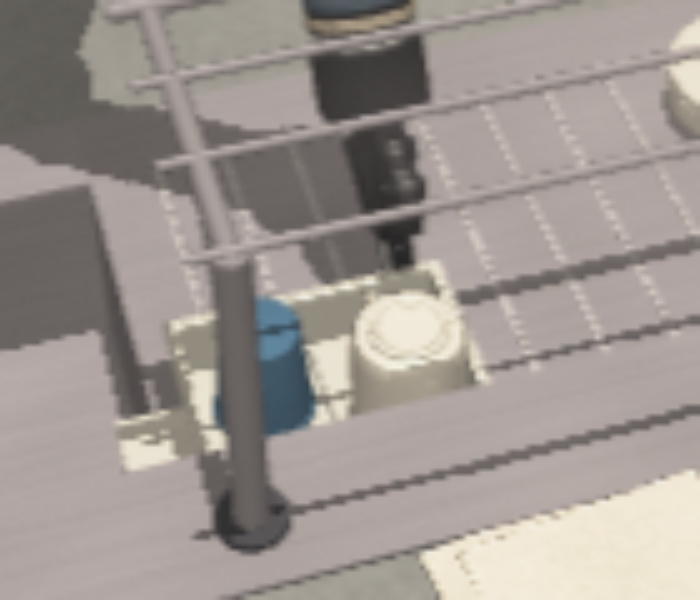

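```bash
python3 - <<'E'
from h import *
R=ori(np.radians(28),0,3)
env.move_straight([.55,.05,.038],None,velocity=.1)
for y in (-.06,0.04,-.01):
    env.move_straight([.565,y,.038],R,velocity=.12)
    print(y,env.move_straight([.596,y,.038],None,velocity=.025,until_force=14),get_eef_pos().round(4),get_time())
    e=get_eef_pos(); env.move_straight([.565,e[1],.038],None,velocity=.05)
env.move_straight([.48,0,.06],None,velocity=.12)
env.movep([.40,.1,.3],ori(np.radians(10),0,3)) if kinematics.ik([.40,.1,.3],ori(np.radians(10),0,3)) is not None else print('noik')
print(get_time(),get_eef_pos())
p=shot('top','t6.png'); y=np.pi/2; c=np.array([.724-.065,-.01])
overlay(p,c,y,(240,110,400,240),5,'ov6.png',.724)
s=shot('scene','s6.png')
overlay(s,c,y,(200,210,340,330),5,'ovs6.png',.724)
E
```

```text
-0.06 True [ 0.5875 -0.0599  0.037 ] 21.875
0.04 True [0.5874 0.0401 0.0368] 24.375
-0.01 True [ 0.5874 -0.0099  0.037 ] 26.45
29.575 [0.39986674 0.09974439 0.29948094]
```

View pics/ov6.png

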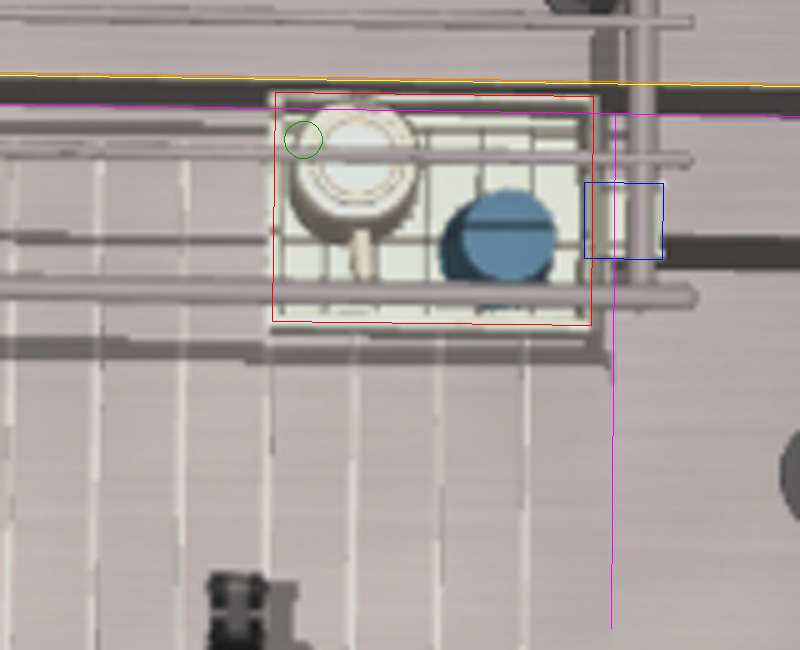

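View pics/ovs6.png

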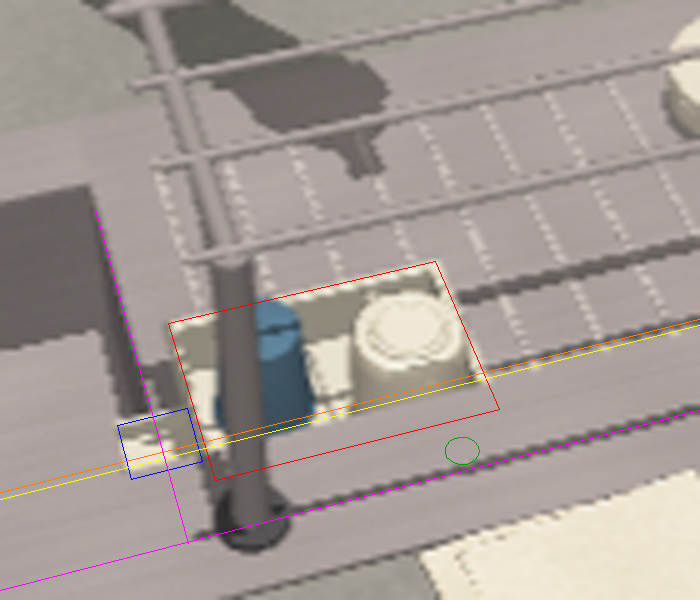

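View pics/t6.png

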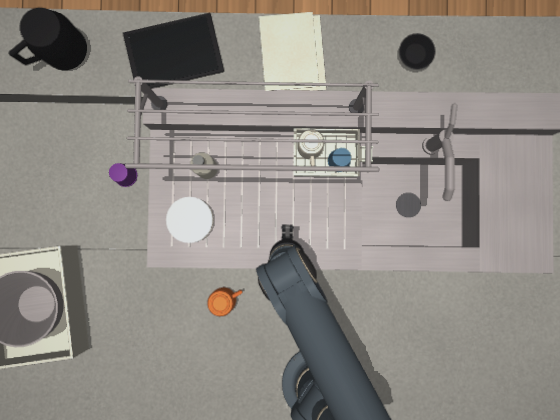

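The three pushes at y = -0.06, 0.04 and -0.01 all stopped hard at x = 0.5874–0.5875, so the side is flush. The overlay puts the spout tip about 25 mm out over the bowl. The robot is clear, so I'm handing in.

```bash
python3 - <<'E'
from h import *
print(order.close_job(), get_time())
E
```

```text
the job is handed in; nothing more can be done
the job is handed in; nothing more can be done
```

I turned the tray about its rubber foot with the shut fingers, leaning back under the shelf. Then I seated it with light pushes at the toe, the heavy corner and the middle, backed the arm clear, and handed the job in at about 30 s.

**Last checks**
- **Flush:** the final three pushes along the long side all stopped at the same x, within 0.1 mm (0.5874–0.5875), and the overlay shows the long side against the backguard.
- **Spout:** the tip is about 25 mm out over the bowl, and the tray's own end sits about 20 mm short of the bowl edge, so it does not overhang.
- **Mug and cup:** both still look upright (upturned, as placed) in the tray, which looks flat.
- **Foot:** by the fit it ended about 15–20 mm from where it started.
- **Soap, saucers and look-alikes:** they look unmoved.

**Disagreements and unchecked points**
- In the pictures the tray's rim measures about 187 mm long, against the stated 180 mm. I put this down to a lip or to pixel error.
- The wrist force readings during the swing were only about 1 N of noise, so they didn't show the actual turning force. The push stops (set at 7–18 N) did trigger as set.
- I did not measure the tray's tilt or the objects' speeds directly.

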